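# Tip souvenir boats from the stock tray into the display bin

### The arm

A 6-joint arm with a two-finger parallel gripper is mounted at the origin on the work surface. World frame = base frame: x ahead of the robot, y to its left, z up, the work surface at z = 0. Lengths are in mm, angles in rad, forces in N, time in s.
With the tool pointing down it reaches from about 300 to 775 mm from the base axis. Payload 14.6 kg.
Tool frame: the origin (TCP) lies between the finger pads; the fingertips stand manip.nose_length ahead of it and the grasp point (between the pads) lies 11 mm behind it (manip.nose_length is the distance from the TCP to the fingertips, in mm); z points along the fingers, y is the line along which they close (so a half turn about z gives the same grasp; the last joint's range is limited). The gripper opens to 94 mm and grips with 3 to 60 N. Pads are 16 mm wide; open, the fingers measure 119 mm over their backs; the gripper's body (75 mm by 177 mm) begins 78 mm behind the grasp point.
Start: joints at [1.176, 0.3, 1.521, -0, 1.321, -0.067], TCP at [177.076, 520.705, 213.446] pointing down, gripper open.
Joint ranges: [-3.03, 3.03], [-0.79, 2.21], [0.23, 2.52], [-1.04, 4.18], [0, 3.07], [-2.55, 2.55]. Speed limits (rad/s): [2.22, 2.22, 2.57, 3.14, 3.14, 3.14].

### API

Orientations are given as [roll, pitch, yaw] about the fixed x, y, z axes, in that order (R = Rz(yaw) Ry(pitch) Rx(roll)).
In Python, from cell import manip, cams, job gives the robot as it stands.
- The arm moves only by the tool jog_arm, never from a script. Its argument "commands" is a list of rows, each an object of numbers: "dx", "dy", "dz": the shift along the tool's x, y, z each as a share of 40 mm, from -1 to 1; "ax", "ay", "az": the turn, a rotation vector about the tool's x, y, z each as a share of 10 degrees, from -1 to 1; "gripper": the closure, from 0 (fully open) to 1 (shut). A call has 1 to 10 rows; each row shifts and turns the commanded pose from where the row before left it, along the tool's axes as they then stand; what a row does not reach is not made up. A row lasts 1/8 s, in which the tool goes at most 62.5 mm and 10.7 degrees, less where a joint would pass 70% of its speed; a pose out of reach is approached as far as the arm can. A call with a number of a shift or a turn outside -1 to 1 is refused whole. A call with a gripper value outside its range is refused whole. The fingers move at their own pace and stop on an object; "squeeze" is the grip in N (left out, the last holds). Time passes only in rows, so rows that do not move let the fingers close. It gives the time, the measured TCP pose, the force, the opening and the grip force at its end, in the units of the state.
- manip.read_state(): the state, without advancing time (a new reading comes with each control period).
- cams.camera(name): name is "side" or "top"; returns a dict with "image" (480x640x3 uint8, red, green, blue), "fx", "fy", "cx", "cy" (pixels), "world_to_cam" (4x4, takes a point from world to camera coordinates). Camera axes: x right, y down, z forward; pixel columns grow to the right and rows downward; lengths in mm; the calibration is good to about 2 mm. A picture is of the moment at which its call begins. There is no depth.
- job.sign_off(): hands the job in; it is judged then, once.
The state is a dict: "clock": time; "joints": joint angles; "qd": joint speeds; "effort": joint torques, N m; "eef_pos": TCP position; "eef_rot": TCP orientation; "wrist_force": force on the tool from outside, world axes, zero at the start; "moment": the same for the moment, N m; "finger_gap": finger opening in mm; "finger_force": force on a finger pad.
Only numpy, scipy, OpenCV 4.12 (cv2) and the standard library are available. Lean on these libraries where they do the work, as an engineer would, in place of code of your own. Each camera call takes 0.05 s, during which the arm holds its last target. There are 200 camera calls.

### The job

Restock the souvenir counter: lift the metal tray of three wooden toy boats level by its crossbar, with all three boats riding on it, then tip it low over the blue bin so that all three slide off its open front edge into that bin. Do not touch the boats with the gripper or let them fall far. Then lay the empty tray back down, centred and square on its black mat (do not drop it), and let go; leave the other goods on the counter undisturbed.

Things in the scene. Friction and masses are not known exactly. Their poses are not given: they have to be found in the camera images.
- tray: Loose aluminium tray, 180 (x) x 140 (y) mm, floor 4 mm thick, 0.25 to 0.4 kg, on the mat. Walls 30 mm high, 5 mm thick on its +x, +y, -y sides; the -x side is open and flat. Origin: centre of underside; z up. A crossbar along y bridges its middle. Polished: boats stay put within 10 degrees of level, slide freely when tipped 30 degrees or more.
- tray_bar (a point): Centre of the tray's wooden crossbar, 95 mm above the tray's underside, over its middle. The bar is 140 mm long (tray's y), 18 mm thick (tray's x), 22 mm tall, flat-sided, with 80 mm free height below it. Gripped across its 18 mm from above at its middle, the fingertips stay above the boats. Axes as the tray's.
- tray_lip (a point): Middle of the tray's open front edge, on the upper side of its floor: at (-90, 0, 4) mm in the tray's frame.
- mat: Fixed flat black rubber mat, 210 (x) x 180 (y) mm, 4 mm thick, the tray's place. Origin: centre of its underside, on the counter; its x axis is the way the tray's x axis points when square on it.
- blue_bin: Fixed open-topped blue plastic bin, 200 (x) x 170 (y) mm, 80 mm high, walls and floor 5 mm, empty. Origin: centre of its underside, on the counter.
- yellow_bin: Fixed open-topped yellow plastic bin of the same size with heart souvenirs in it; not wanted. Origin: centre of its underside. Between the places, on the robot side, stand a fixed brass bell (84 mm across, 50 mm high) and a fixed red tin (74 mm across, 58 mm high).
- boat_red: Loose red lacquered wooden toy boat, 64 (x) x 34 (y) mm, 40 mm high with its white cabin and brown funnel, about 35 g; it stands on the tray. Origin: centre of the hull's underside; x points to the bow.
- boat_green: Loose green lacquered wooden toy boat, 64 (x) x 34 (y) mm, 40 mm high with its white cabin and brown funnel, about 35 g; it stands on the tray. Origin: centre of the hull's underside; x points to the bow.
- boat_orange: Loose orange lacquered wooden toy boat, 64 (x) x 34 (y) mm, 40 mm high with its white cabin and brown funnel, about 35 g; it stands on the tray. Origin: centre of the hull's underside; x points to the bow.
- mug: Blue ceramic mug, 76 mm across, 85 mm high. Loose, a bystander, to be left alone. Origin: centre of its underside.
- globe: Snow globe, a glass ball on a dark wooden foot, 72 mm across, 84 mm high. Loose, a bystander, to be left alone. Origin: centre of its underside.
- cards: Pile of picture postcards, 105 x 148 mm, 31 mm high. Loose, a bystander, to be left alone. Origin: centre of its underside.
- jar: Amber jar with a red cap, 72 mm across, 90 mm high. Loose, a bystander, to be left alone. Origin: centre of its underside.

How it is judged (in metres and radians):
On the way, in this order (a step that is already met when the one before it is completed fails the run):
1. the tray is lifted at least 40 mm off its mat, level (within 15 degrees), with all three boats on it (z of tray in the frame of mat above 0.044 m and angle between tray's own z axis and vertical below 0.26 rad and x of boat_red in the frame of tray between -0.09 and 0.09 m and y of boat_red in the frame of tray between -0.07 and 0.07 m and z of boat_red in the frame of tray between -0.005 and 0.05 m and x of boat_green in the frame of tray between -0.09 and 0.09 m and y of boat_green in the frame of tray between -0.07 and 0.07 m and z of boat_green in the frame of tray between -0.005 and 0.05 m and x of boat_orange in the frame of tray between -0.09 and 0.09 m and y of boat_orange in the frame of tray between -0.07 and 0.07 m and z of boat_orange in the frame of tray between -0.005 and 0.05 m), for 0.2 s.
2. all three boats are in the blue bin (x of boat_red in the frame of blue_bin between -0.095 and 0.095 m and y of boat_red in the frame of blue_bin between -0.08 and 0.08 m and z of each of boat_red, boat_green, boat_orange in the frame of blue_bin below 0.08 m and x of boat_green in the frame of blue_bin between -0.095 and 0.095 m and y of boat_green in the frame of blue_bin between -0.08 and 0.08 m and x of boat_orange in the frame of blue_bin between -0.095 and 0.095 m and y of boat_orange in the frame of blue_bin between -0.08 and 0.08 m), for 0.2 s.
3. the tray stands on its mat again, still held (horizontal distance between tray and mat below 0.025 m and z of tray in the frame of mat below 0.009 m and angle between tray's own z axis and vertical below 0.06 rad and angle between the x axis of tray and the x axis of mat, either way round below 0.2 rad and contact force between the fingers and tray above 1 N), for 0.05 s.
At the end, for the whole second after the job is handed in: All three boats lie at rest in the blue bin (their origins within its walls and below its rim), and the empty tray stands at rest flat on its mat, its centre within 25 mm of the mat's centre and its sides within 0.2 rad of square with the mat (all of step 2 and horizontal distance between tray and mat below 0.025 m and z of tray in the frame of mat below 0.009 m and angle between tray's own z axis and vertical below 0.06 rad and angle between the x axis of tray and the x axis of mat, either way round below 0.2 rad and linear speed of each of tray, boat_red, boat_green, boat_orange below 0.02 m/s); the robot touches nothing.
It fails at once if the gripper touches a boat (contact force between the fingers and boat_red above 0.5 N or contact force between the fingers and boat_green above 0.5 N or contact force between the fingers and boat_orange above 0.5 N).
It fails at once if a boat falls far or is thrown (faster than 2 m/s) (linear speed of any of boat_red, boat_green, boat_orange above 2 m/s).
It fails at once if a bystander (mug, snow globe, cards, jar) is moved by more than 30 mm (distance of any of mug, globe, cards, jar from where it was at the start of the episode above 0.03 m).
It also fails if it takes over 64 s, if anything falls off the work surface, if the arm or the gripper's body presses on something with over 40 N, if the wrist force passes 120 N, or if a joint passes its speed limit or range.

## Working session

There is one attempt and no reset: what is moved stays moved. The work goes in short steps, Python scripts to look and compute and a tool call to move; the robot and the scene stay as the last step left them, time stands still between calls to the robot, and variables do not carry over. Pictures are saved under pics/ and viewed, at most 10 in all, crops included, and the job is handed in when it is done.

Besides the shell and the picture viewer there is one more tool, called after "Call:" by a JSON object that holds its "fn" and its "kwargs", one argument or row to a line. jog_arm: Moves the arm, as the interface text tells. Shift numbers are shares of 40 mm and turn numbers shares of 10 degrees, none past 1 either way. Its arguments: {"type":"object","properties":{"commands":{"type":"array"},"squeeze":{"type":"number"}},"required":["commands"]}

```bash
mkdir -p pics; ls; python3 - <<'E'
from cell import manip,cams,job
import cv2,numpy as np,pickle
print(manip.nose_length, manip.read_state())
d={}
for n in("side","top"):
    c=cams.camera(n);d[n]=c;cv2.imwrite(f"pics/{n}0.png",c["image"][:,:,::-1])
    print(n,c["fx"],c["fy"],c["cx"],c["cy"],np.round(c["world_to_cam"],4).tolist())
pickle.dump(d,open("c0.pkl","wb"))
E
```

```text
pics
8.0 {'clock': 0.0, 'joints': array([ 1.17637874e+00,  3.00461393e-01,  1.52158641e+00, -3.67994637e-05,
        1.32072298e+00, -6.66260926e-02]), 'qd': array([-3.88042695e-04, -2.35789171e-03, -7.10821281e-04, -2.20882768e-04,
        3.18622740e-06,  7.10135306e-04]), 'effort': array([-1.22537302e-03, -5.31809306e+01, -3.52733839e+01,  7.08232471e-02,
        2.43911584e-02, -8.18845501e-05]), 'eef_pos': array([176.99818089, 520.46398898, 212.88940456]), 'eef_rot': array([-3.14041476e+00, -4.28713514e-05,  2.81381026e+00]), 'wrist_force': array([-0.15350181, -0.57884001, -0.07096574]), 'moment': array([ 0.00694021,  0.02058163, -0.02563328]), 'finger_force': 0.0, 'finger_gap': 93.8162808826557}
side 483.0994620899532 483.0994620899532 319.5596455504904 239.67986583814167 [[0.9329, -0.3599, -0.0076, -532.0611], [-0.2917, -0.7434, -0.6019, 200.7864], [0.211, 0.5638, -0.7985, 926.886], [0.0, 0.0, 0.0, 1.0]]
top 567.5449927793902 567.5449927793902 316.865076066757 242.3489245853545 [[0.0172, -0.9999, -0.0001, -24.3134], [-0.9876, -0.017, -0.1558, 583.3657], [0.1558, 0.0028, -0.9878, 1047.7121], [0.0, 0.0, 0.0, 1.0]]
```

View pics/top0.png

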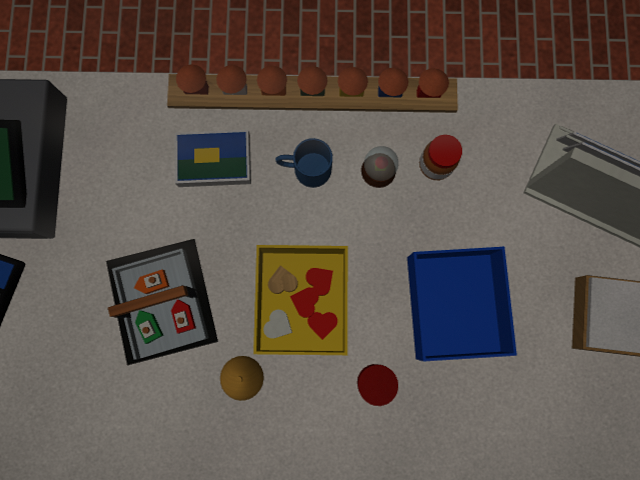

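View pics/side0.png

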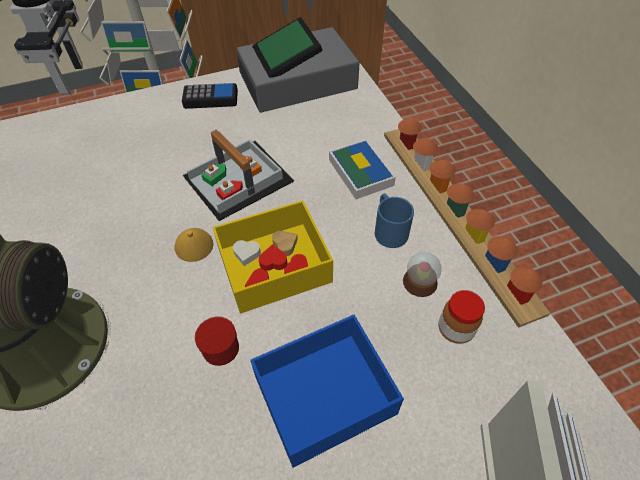

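Top view: tray and mat at about (162,300), crossbar from (110,310) to (190,292), yellow bin (302,300), blue bin (462,303), bell (242,378), tin (378,385). The side view shows the same layout. Next I'll zoom in on the tray to find its open side.

```bash
cat > h.py <<'E'
import numpy as np,cv2,pickle
def proj(c,p):
    W=np.array(c["world_to_cam"]);q=W[:3,:3]@np.asarray(p,float)+W[:3,3]
    return c["fx"]*q[0]/q[2]+c["cx"],c["fy"]*q[1]/q[2]+c["cy"]
def ray(c,u,v):
    W=np.array(c["world_to_cam"]);R=W[:3,:3]
    d=R.T@np.array([(u-c["cx"])/c["fx"],(v-c["cy"])/c["fy"],1]);return -R.T@W[:3,3],d/np.linalg.norm(d)
def onz(c,u,v,z):
    o,d=ray(c,u,v);return o+d*(z-o[2])/d[2]
def tri(c1,p1,c2,p2):
    (o1,d1),(o2,d2)=ray(c1,*p1),ray(c2,*p2)
    s=np.linalg.lstsq(np.c_[d1,-d2],o2-o1,rcond=None)[0]
    a,b=o1+s[0]*d1,o2+s[1]*d2;return (a+b)/2,np.linalg.norm(a-b)
def rect(mask):
    n,l,st,_=cv2.connectedComponentsWithStats(mask.astype(np.uint8));i=1+np.argmax(st[1:,4])
    cs,_=cv2.findContours((l==i).astype(np.uint8),0,1);return cv2.convexHull(cs[0])
E
python3 - <<'E'
from h import *
d=pickle.load(open("c0.pkl","rb"))
t=cv2.resize(d["top"]["image"][230:375,95:225],None,fx=3.0,fy=3.0,interpolation=cv2.INTER_CUBIC)
s=cv2.resize(d["side"]["image"][120:225,175:300],None,fx=3.2,fy=3.2,interpolation=cv2.INTER_CUBIC)
im=np.zeros((440,800,3),np.uint8);im[:t.shape[0],:390]=t[:,:390];im[:s.shape[0],400:800]=s[:,:400]
im=np.clip(im.astype(float)*1.7,0,255).astype(np.uint8)
cv2.imwrite("pics/zoom.png",im[:,:,::-1])
E
```

```text
(no output)
```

View pics/zoom.png

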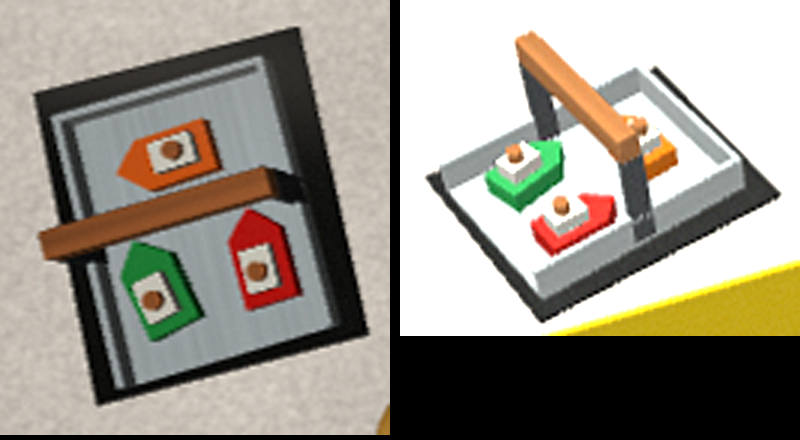

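The zoom shows the tray's open edge on the robot side (bottom in the top view), so tray +x points away from the robot, yawed about +11°. The bar is clear of the boats, with orange behind it and green and red in front.

```bash
python3 - <<'E'
from h import *
d=pickle.load(open("c0.pkl","rb"))
np.set_printoptions(precision=1,suppress=True)
def quad(h,n):
    for e in np.arange(1,15,.25):
        q=cv2.approxPolyDP(h,e,True)[:,0]
        if len(q)<=n:return q
def masks(c):
    im=cv2.cvtColor(c["image"],cv2.COLOR_RGB2HSV);H,S,V=[im[:,:,i].astype(int) for i in range(3)]
    return H,S,V
for n,roi in(("top",(230,375,95,225)),("side",(120,225,175,300))):
    c=d[n];W=np.array(c["world_to_cam"]);print(n,"cam",-W[:3,:3].T@W[:3,3])
    H,S,V=masks(c);R=np.zeros(H.shape,bool);R[roi[0]:roi[1],roi[2]:roi[3]]=1
    mat=R&(V<45)&(S<110);hq=quad(rect(mat),4)
    print("mat",hq.tolist());print(np.array([onz(c,*p,4) for p in hq]))
    x,y=hq.mean(0); 
    bar=R&(H<14)&(S>110)&(S<190)&(V>50); hb=rect(bar);print("bar hull",quad(hb,6).tolist(),cv2.minAreaRect(hb))
    blue=(H>105)&(H<125)&(S>180);hh=rect(blue);q=quad(hh,6)
    print("bin",q.tolist());print("z80",np.array([onz(c,*p,80) for p in q])[:,:2].tolist());print("z0",np.array([onz(c,*p,0) for p in q])[:,:2].tolist())
E
```

```text
top cam [ 413.4  -17.4 1125.8]
mat [[194, 239], [217, 341], [127, 364], [107, 261]]
[[592.8 232.    4. ]
 [392.4 177.    4. ]
 [345.6 349.2   4. ]
 [545.5 402.9   4. ]]
bar hull [[185, 294], [111, 316], [109, 313], [111, 306], [182, 286]] ((146.24522399902344, 300.63372802734375), (9.59365463256836, 78.44223022460938), 73.61045837402344)
bin [[503, 247], [515, 354], [426, 360], [416, 358], [408, 257], [414, 252]]
z80 [[575.4891577170183, -361.2248416287732], [379.991648546218, -376.3046951997003], [366.5703445111973, -215.17600300778184], [369.8035751637549, -197.15098980827025], [553.654028214924, -184.12719613135687], [563.2277602341911, -195.3608356240555]]
z0 [[587.8911266191487, -387.5295753660058], [377.4388198839022, -403.7629789663488], [362.99083839531227, -230.30856976773], [366.4713985923395, -210.90471330500495], [564.385694805366, -196.8846501677519], [574.6917800136414, -208.97761930223382]]
side cam [ 359.4 -564.8  857. ]
mat [[255, 142], [293, 180], [219, 220], [184, 175]]
[[542.8 397.1   4. ]
 [590.1 231.1   4. ]
 [391.1 173.9   4. ]
 [345.4 345.9   4. ]]
bar hull [[211, 132], [216, 130], [251, 157], [249, 167], [242, 169], [212, 138]] ((231.50003051757812, 148.00001525878906), (51.61879348754883, 14.849242210388184), 45.0)
bin [[354, 316], [400, 393], [402, 400], [397, 413], [293, 466], [251, 360]]
z80 [[560.4717643932163, -199.27383514997138], [574.0546749940914, -354.716349774484], [571.8916325019048, -366.0865027384416], [555.1286385254441, -381.69200937915235], [375.964823158998, -395.5344272846273], [364.26115037860956, -212.38753069789811]]
z0 [[581.1751440150118, -161.63880250408073], [596.1566329095431, -333.0866147598075], [593.7708705330311, -345.6275071623296], [575.2818577229741, -362.8398507682929], [377.67025671300064, -378.1075674026771], [364.7615032847537, -176.10276313744242]]
```

```bash
python3 - <<'E'
from h import *
d=pickle.load(open("c0.pkl","rb"));t,s=d["top"],d["side"]
np.set_printoptions(precision=1,suppress=True)
print("rim",tri(t,(503,247),s,(402,397)))
print("mat",tri(t,(107,261),s,(255,142)),tri(t,(217,341),s,(293,180)) ,tri(t,(217,341),s,(219,220)))
A=tri(t,(109.7,312.8),s,(213.4,131.4));B=tri(t,(183.5,290.3),s,(245.6,165));print("bar",A,B,(A[0]+B[0])/2,np.linalg.norm(A[0]-B[0]))
v=A[0]-B[0];print("tray yaw",np.degrees(np.arctan2(-v[0],v[1])))
# side inner floor corner edges: tray open edge in top
for p in((133,359.5),(206,340)):print("lip",onz(t,*p,8))
for p in((113,268),(183,249)):print("back top",onz(t,*p,34))
E
```

```text
rim (array([ 575.1, -361.5,   78.7]), np.float64(1.2258675288652883))
mat (array([545.5, 406. ,  -3.9]), np.float64(1.9604724508087255)) (array([472.3, 119.3, 161.7]), np.float64(164.93690124574925)) (array([391.8, 177.8,  -0.6]), np.float64(1.1339013318183617))
bar (array([440.4, 352.7, 106.6]), np.float64(0.2955417485395352)) (array([482.4, 225.3,  98.5]), np.float64(2.0988770623278783)) [461.4 289.  102.5] 134.38949916018956
tray yaw 18.23565788947886
lip [354.5 336.9   8. ]
lip [394.1 197.7   8. ]
back top [528.6 379.1  34. ]
back top [568.  245.7  34. ]
```

Call:
{"fn": "jog_arm", "kwargs": {
  "commands": [
    {"az":0.93},
    {"az":0.93},
    {"az":0.93},
    {"az":0.93},
    {"az":0.93},
    {"az":0.93},
    {"dx":0},
    {"dx":0}
  ]
}}

```text
schema error: expected keys dx, dy, dz, ax, ay, az, gripper
```

Call:
{"fn": "jog_arm", "kwargs": {
  "commands": [
    {"dx":-0.75,"dy":0.53},
    {"dx":-0.83,"dy":0.6},
    {"dx":-0.83,"dy":0.6},
    {"dx":-0.83,"dy":0.6},
    {"dx":-0.83,"dy":0.6},
    {"dx":-0.83,"dy":0.6},
    {"dx":-0.83,"dy":0.6},
    {"dx":-0.83,"dy":0.6},
    {"dx":-0.83,"dy":0.58},
    {"dx":0}
  ]
}}

```text
schema error: expected keys dx, dy, dz, ax, ay, az, gripper
```

Call:
{"fn": "jog_arm", "kwargs": {
  "commands": [
    {"dx":0},
    {"dx":0}
  ]
}}

```text
schema error: expected keys dx, dy, dz, ax, ay, az, gripper
```

All keys are required.

Call:
{"fn": "jog_arm", "kwargs": {
  "commands": [
    {"dx":0,"dy":0,"dz":0,"ax":0,"ay":0,"az":0.93,"gripper":0},
    {"dx":0,"dy":0,"dz":0,"ax":0,"ay":0,"az":0.93,"gripper":0},
    {"dx":0,"dy":0,"dz":0,"ax":0,"ay":0,"az":0.93,"gripper":0},
    {"dx":0,"dy":0,"dz":0,"ax":0,"ay":0,"az":0.93,"gripper":0},
    {"dx":0,"dy":0,"dz":0,"ax":0,"ay":0,"az":0.93,"gripper":0},
    {"dx":0,"dy":0,"dz":0,"ax":0,"ay":0,"az":0.93,"gripper":0},
    {"dx":0,"dy":0,"dz":0,"ax":0,"ay":0,"az":0,"gripper":0},
    {"dx":0,"dy":0,"dz":0,"ax":0,"ay":0,"az":0,"gripper":0}
  ],
  "squeeze": 60
}}

```text
clock: 1.1
eef_pos: [177.1, 520.6, 213.3]
eef_rot: [-3.141, 0.0, 1.844]
wrist_force: [0.4, -0.1, 0.5]
finger_gap: 93.9
finger_force: 0.0
```

Call:
{"fn": "jog_arm", "kwargs": {
  "commands": [
    {"dx":-0.93,"dy":0.66,"dz":0,"ax":0,"ay":0,"az":0,"gripper":0},
    {"dx":-0.93,"dy":0.66,"dz":0,"ax":0,"ay":0,"az":0,"gripper":0},
    {"dx":-0.93,"dy":0.66,"dz":0,"ax":0,"ay":0,"az":0,"gripper":0},
    {"dx":-0.93,"dy":0.66,"dz":0,"ax":0,"ay":0,"az":0,"gripper":0},
    {"dx":-0.93,"dy":0.66,"dz":0,"ax":0,"ay":0,"az":0,"gripper":0},
    {"dx":-0.93,"dy":0.66,"dz":0,"ax":0,"ay":0,"az":0,"gripper":0},
    {"dx":-0.93,"dy":0.66,"dz":0,"ax":0,"ay":0,"az":0,"gripper":0},
    {"dx":-0.93,"dy":0.66,"dz":0,"ax":0,"ay":0,"az":0,"gripper":0},
    {"dx":0,"dy":0,"dz":0,"ax":0,"ay":0,"az":0,"gripper":0},
    {"dx":0,"dy":0,"dz":0,"ax":0,"ay":0,"az":0,"gripper":0}
  ]
}}

```text
clock: 2.35
eef_pos: [459.4, 290.2, 213.3]
eef_rot: [-3.141, -0.0, 1.841]
wrist_force: [0.1, -0.8, 0.1]
finger_gap: 94.3
finger_force: 0.0
```

```bash
python3 - <<'E'
from cell import manip,cams
import cv2,pickle
from h import *
s=manip.read_state();print({k:np.round(s[k],3) for k in("clock","eef_pos","eef_rot","joints","wrist_force","finger_gap")})
d={n:cams.camera(n) for n in("top","side")};pickle.dump(d,open("c1.pkl","wb"))
t=cv2.resize(d["side"]["image"][80:240,140:330],None,fx=3,fy=3)
cv2.imwrite("pics/a1.png",t[:,:,::-1])
E
```

```text
{'clock': np.float64(2.35), 'eef_pos': array([459.444, 290.181, 213.318]), 'eef_rot': array([-3.141, -0.   ,  1.841]), 'joints': array([0.496, 0.286, 1.54 , 0.   , 1.317, 0.225]), 'wrist_force': array([ 0.087, -0.799,  0.107]), 'finger_gap': np.float64(94.262)}
```

View pics/a1.png

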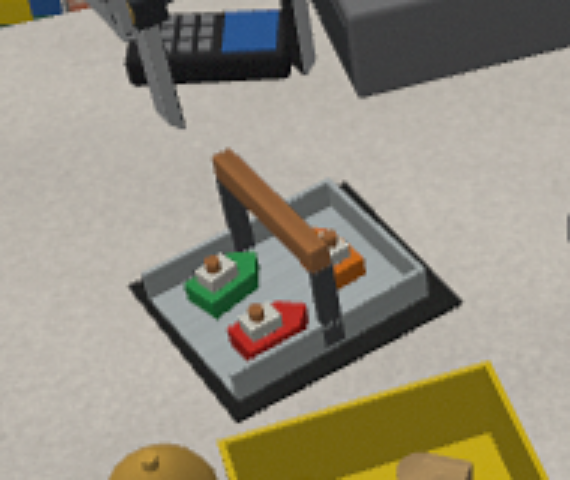

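Side view: the tray is undisturbed and the open fingers are directly above the bar at about (150–310, 30–120) in the crop. Next I'll descend and close.

Call:
{"fn": "jog_arm", "kwargs": {
  "commands": [
    {"dx":0,"dy":0.05,"dz":0.6,"ax":0,"ay":0,"az":0,"gripper":0},
    {"dx":0,"dy":0,"dz":0.7,"ax":0,"ay":0,"az":0,"gripper":0},
    {"dx":0,"dy":0,"dz":0.7,"ax":0,"ay":0,"az":0,"gripper":0},
    {"dx":0,"dy":0,"dz":0.6,"ax":0,"ay":0,"az":0,"gripper":0},
    {"dx":0,"dy":0,"dz":0.5,"ax":0,"ay":0,"az":0,"gripper":0},
    {"dx":0,"dy":0,"dz":0,"ax":0,"ay":0,"az":0,"gripper":0},
    {"dx":0,"dy":0,"dz":0,"ax":0,"ay":0,"az":0,"gripper":0}
  ]
}}

```text
clock: 3.32
eef_pos: [461.8, 291.1, 90.4]
eef_rot: [3.14, -0.0, 1.841]
wrist_force: [0.5, 0.8, -0.4]
finger_gap: 93.9
finger_force: 0.0
```

Call:
{"fn": "jog_arm", "kwargs": {
  "commands": [
    {"dx":0,"dy":0,"dz":0,"ax":0,"ay":0,"az":0,"gripper":0.4},
    {"dx":0,"dy":0,"dz":0,"ax":0,"ay":0,"az":0,"gripper":0.6},
    {"dx":0,"dy":0,"dz":0,"ax":0,"ay":0,"az":0,"gripper":0.7},
    {"dx":0,"dy":0,"dz":0,"ax":0,"ay":0,"az":0,"gripper":0.75},
    {"dx":0,"dy":0,"dz":0,"ax":0,"ay":0,"az":0,"gripper":0.8},
    {"dx":0,"dy":0,"dz":0,"ax":0,"ay":0,"az":0,"gripper":0.85},
    {"dx":0,"dy":0,"dz":0,"ax":0,"ay":0,"az":0,"gripper":1},
    {"dx":0,"dy":0,"dz":0,"ax":0,"ay":0,"az":0,"gripper":1},
    {"dx":0,"dy":0,"dz":0,"ax":0,"ay":0,"az":0,"gripper":1},
    {"dx":0,"dy":0,"dz":0,"ax":0,"ay":0,"az":0,"gripper":1}
  ]
}}

```text
clock: 4.58
eef_pos: [461.8, 290.5, 89.5]
eef_rot: [3.142, -0.0, 1.84]
wrist_force: [1.2, -0.6, -0.2]
finger_gap: 17.6
finger_force: 59.8
```

Call:
{"fn": "jog_arm", "kwargs": {
  "commands": [
    {"dx":0,"dy":0,"dz":-0.1,"ax":0,"ay":0,"az":0,"gripper":1},
    {"dx":0,"dy":0,"dz":-0.2,"ax":0,"ay":0,"az":0,"gripper":1},
    {"dx":0,"dy":0,"dz":-0.35,"ax":0,"ay":0,"az":0,"gripper":1},
    {"dx":0,"dy":0,"dz":-0.45,"ax":0,"ay":0,"az":0,"gripper":1},
    {"dx":0,"dy":0,"dz":-0.5,"ax":0,"ay":0,"az":0,"gripper":1},
    {"dx":0,"dy":0,"dz":-0.5,"ax":0,"ay":0,"az":0,"gripper":1},
    {"dx":0,"dy":0,"dz":-0.45,"ax":0,"ay":0,"az":0,"gripper":1},
    {"dx":0,"dy":0,"dz":-0.3,"ax":0,"ay":0,"az":0,"gripper":1},
    {"dx":0,"dy":0,"dz":-0.15,"ax":0,"ay":0,"az":0,"gripper":1},
    {"dx":0,"dy":0,"dz":0,"ax":0,"ay":0,"az":0,"gripper":1}
  ]
}}

```text
clock: 5.82
eef_pos: [461.7, 290.5, 209.5]
eef_rot: [3.141, -0.0, 1.84]
wrist_force: [-0.5, -1.0, -3.9]
finger_gap: 17.8
finger_force: 59.8
```

```bash
python3 - <<'E'
from cell import manip,cams
import cv2,pickle
from h import *
s=manip.read_state();print({k:np.round(s[k],3) for k in("clock","eef_pos","eef_rot","joints","wrist_force","moment","finger_gap")})
d={n:cams.camera(n) for n in("top","side")};pickle.dump(d,open("c2.pkl","wb"))
im=np.hstack([cv2.resize(d["side"]["image"][40:240,150:350],(400,400)),cv2.resize(d["top"]["image"][200:400,60:260],(400,400))])
cv2.imwrite("pics/a2.png",im[:,:,::-1])
E
```

```text
{'clock': np.float64(5.825), 'eef_pos': array([461.728, 290.49 , 209.537]), 'eef_rot': array([ 3.141, -0.   ,  1.84 ]), 'joints': array([ 0.494,  0.293,  1.539, -0.   ,  1.309,  0.225]), 'wrist_force': array([-0.479, -1.01 , -3.852]), 'moment': array([-0.1  ,  0.048,  0.014]), 'finger_gap': np.float64(17.844)}
```

View pics/a2.png

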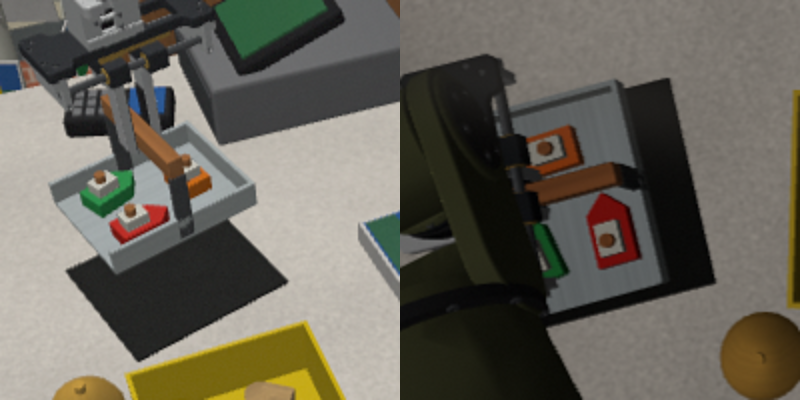

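The lift is level with all three boats on the tray, and the side view shows the mat empty below at (180,285). Next is the carry toward the blue bin with a gentle speed ramp.

Call:
{"fn": "jog_arm", "kwargs": {
  "commands": [
    {"dx":0,"dy":0,"dz":0,"ax":0,"ay":0,"az":0.1,"gripper":1},
    {"dx":0,"dy":0,"dz":0,"ax":0,"ay":0,"az":0.2,"gripper":1},
    {"dx":0,"dy":0,"dz":0,"ax":0,"ay":0,"az":0.27,"gripper":1},
    {"dx":0,"dy":0,"dz":0,"ax":0,"ay":0,"az":0.27,"gripper":1},
    {"dx":0,"dy":0,"dz":0,"ax":0,"ay":0,"az":0.2,"gripper":1},
    {"dx":0,"dy":0,"dz":0,"ax":0,"ay":0,"az":0.1,"gripper":1},
    {"dx":-0.1,"dy":0,"dz":0,"ax":0,"ay":0,"az":0,"gripper":1},
    {"dx":-0.25,"dy":0,"dz":0,"ax":0,"ay":0,"az":0,"gripper":1},
    {"dx":-0.4,"dy":0,"dz":0,"ax":0,"ay":0,"az":0,"gripper":1},
    {"dx":-0.55,"dy":0,"dz":0,"ax":0,"ay":0,"az":0,"gripper":1}
  ]
}}

```text
clock: 7.18
eef_pos: [465.4, 237.4, 209.5]
eef_rot: [3.142, 0.0, 1.641]
wrist_force: [0.5, -0.1, -3.4]
finger_gap: 17.8
finger_force: 59.8
```

Call:
{"fn": "jog_arm", "kwargs": {
  "commands": [
    {"dx":-0.7,"dy":0.03,"dz":0,"ax":0,"ay":0,"az":0,"gripper":1},
    {"dx":-0.7,"dy":0.03,"dz":0,"ax":0,"ay":0,"az":0,"gripper":1},
    {"dx":-0.7,"dy":0.03,"dz":0,"ax":0,"ay":0,"az":0,"gripper":1},
    {"dx":-0.7,"dy":0.03,"dz":0,"ax":0,"ay":0,"az":0,"gripper":1},
    {"dx":-0.7,"dy":0.03,"dz":0,"ax":0,"ay":0,"az":0,"gripper":1},
    {"dx":-0.7,"dy":0.03,"dz":0,"ax":0,"ay":0,"az":0,"gripper":1},
    {"dx":-0.7,"dy":0.03,"dz":0,"ax":0,"ay":0,"az":0,"gripper":1},
    {"dx":-0.7,"dy":0.03,"dz":0,"ax":0,"ay":0,"az":0,"gripper":1},
    {"dx":-0.7,"dy":0.03,"dz":0,"ax":0,"ay":0,"az":0,"gripper":1},
    {"dx":-0.7,"dy":0.03,"dz":0,"ax":0,"ay":0,"az":0,"gripper":1}
  ]
}}

```text
clock: 8.43
eef_pos: [496.5, -41.6, 209.6]
eef_rot: [3.141, 0.0, 1.64]
wrist_force: [0.3, -0.1, -3.1]
finger_gap: 17.4
finger_force: 59.8
```

Call:
{"fn": "jog_arm", "kwargs": {
  "commands": [
    {"dx":-0.7,"dy":0,"dz":0,"ax":0,"ay":0,"az":0,"gripper":1},
    {"dx":-0.7,"dy":0,"dz":0,"ax":0,"ay":0,"az":0,"gripper":1},
    {"dx":-0.7,"dy":0,"dz":0,"ax":0,"ay":0,"az":0,"gripper":1},
    {"dx":-0.7,"dy":0,"dz":0,"ax":0,"ay":0,"az":0,"gripper":1},
    {"dx":-0.7,"dy":0,"dz":0,"ax":0,"ay":0,"az":0,"gripper":1},
    {"dx":-0.7,"dy":0,"dz":0,"ax":0,"ay":0,"az":0,"gripper":1},
    {"dx":-0.7,"dy":0,"dz":0,"ax":0,"ay":0,"az":0,"gripper":1},
    {"dx":-0.55,"dy":0,"dz":0,"ax":0,"ay":0,"az":0,"gripper":1},
    {"dx":-0.4,"dy":0,"dz":0,"ax":0,"ay":0,"az":0,"gripper":1},
    {"dx":-0.25,"dy":0,"dz":0,"ax":0,"ay":0,"az":0,"gripper":1}
  ]
}}

```text
clock: 9.68
eef_pos: [513.9, -284.0, 209.4]
eef_rot: [-3.141, -0.0, 1.641]
wrist_force: [-0.2, 1.5, -2.9]
finger_gap: 17.7
finger_force: 59.8
```

Call:
{"fn": "jog_arm", "kwargs": {
  "commands": [
    {"dx":-0.1,"dy":0,"dz":0,"ax":0,"ay":0,"az":0,"gripper":1},
    {"dx":0,"dy":0,"dz":0,"ax":0,"ay":0,"az":0,"gripper":1},
    {"dx":0,"dy":0,"dz":0,"ax":0,"ay":0,"az":0,"gripper":1}
  ]
}}

```text
clock: 10.05
eef_pos: [514.4, -286.8, 209.5]
eef_rot: [3.141, 0.0, 1.641]
wrist_force: [-0.1, -0.1, -4.0]
finger_gap: 17.8
finger_force: 59.8
```

```bash
python3 - <<'E'
from cell import manip,cams
import cv2,pickle
from h import *
s=manip.read_state();print({k:np.round(s[k],3) for k in("clock","eef_pos","eef_rot","joints","wrist_force","finger_gap")})
d={n:cams.camera(n) for n in("top","side")};pickle.dump(d,open("c3.pkl","wb"))
im=np.hstack([cv2.resize(d["side"]["image"][200:480,200:480],(400,400)),cv2.resize(d["top"]["image"][180:400,360:580],(400,400))])
cv2.imwrite("pics/a3.png",im[:,:,::-1])
t,s=d["top"],d["side"]
H=cv2.cvtColor(t["image"],cv2.COLOR_RGB2HSV)
E
```

```text
{'clock': np.float64(10.05), 'eef_pos': array([ 514.447, -286.77 ,  209.522]), 'eef_rot': array([3.141, 0.   , 1.641]), 'joints': array([-0.571,  0.39 ,  1.41 ,  0.   ,  1.342, -0.641]), 'wrist_force': array([-0.054, -0.133, -3.986]), 'finger_gap': np.float64(17.83)}
```

View pics/a3.png

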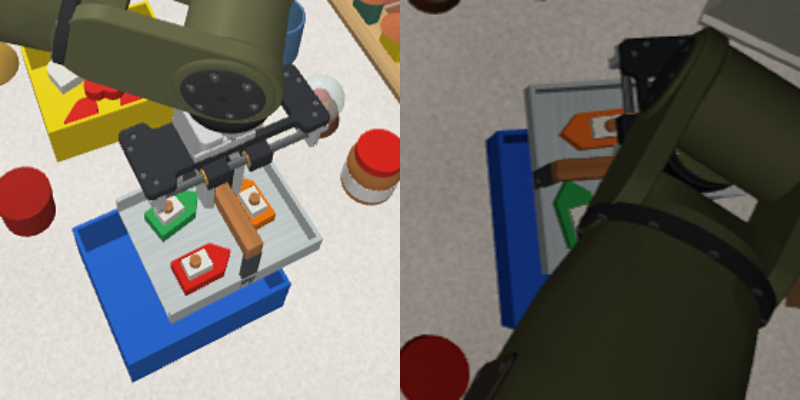

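Side view: tray level over the blue bin with all three boats on it, bin rim corners at about (75,230) and (290,285). Next I'll lower it, move slightly outward, then tip.

Call:
{"fn": "jog_arm", "kwargs": {
  "commands": [
    {"dx":0.03,"dy":0.05,"dz":0.05,"ax":0,"ay":0,"az":0,"gripper":1},
    {"dx":0.04,"dy":0.1,"dz":0.13,"ax":0,"ay":0,"az":0,"gripper":1},
    {"dx":0,"dy":0.15,"dz":0.18,"ax":0,"ay":0,"az":0,"gripper":1},
    {"dx":0,"dy":0.12,"dz":0.18,"ax":0,"ay":0,"az":0,"gripper":1},
    {"dx":0,"dy":0.05,"dz":0.1,"ax":0,"ay":0,"az":0,"gripper":1},
    {"dx":0,"dy":0.03,"dz":0.04,"ax":0,"ay":0,"az":0,"gripper":1},
    {"dx":0,"dy":0,"dz":0,"ax":-0.2,"ay":0,"az":0,"gripper":1},
    {"dx":0,"dy":0,"dz":0,"ax":-0.3,"ay":0,"az":0,"gripper":1},
    {"dx":0,"dy":0,"dz":0,"ax":-0.3,"ay":0,"az":0,"gripper":1}
  ]
}}

```text
clock: 11.28
eef_pos: [534.0, -283.2, 182.7]
eef_rot: [2.999, 0.001, 1.641]
wrist_force: [-0.0, 0.1, -3.6]
finger_gap: 17.5
finger_force: 59.8
```

Call:
{"fn": "jog_arm", "kwargs": {
  "commands": [
    {"dx":0,"dy":0,"dz":0,"ax":-0.25,"ay":0,"az":0,"gripper":1},
    {"dx":0,"dy":0,"dz":0,"ax":-0.25,"ay":0,"az":0,"gripper":1},
    {"dx":0,"dy":0,"dz":0,"ax":-0.25,"ay":0,"az":0,"gripper":1},
    {"dx":0,"dy":0,"dz":0,"ax":-0.25,"ay":0,"az":0,"gripper":1},
    {"dx":0,"dy":0,"dz":0,"ax":-0.25,"ay":0,"az":0,"gripper":1},
    {"dx":0,"dy":0,"dz":0,"ax":-0.25,"ay":0,"az":0,"gripper":1},
    {"dx":0,"dy":0,"dz":0,"ax":-0.25,"ay":0,"az":0,"gripper":1},
    {"dx":0,"dy":0,"dz":0,"ax":-0.25,"ay":0,"az":0,"gripper":1},
    {"dx":0,"dy":0,"dz":0,"ax":-0.25,"ay":0,"az":0,"gripper":1},
    {"dx":0,"dy":0,"dz":0,"ax":-0.25,"ay":0,"az":0,"gripper":1}
  ]
}}

```text
clock: 12.52
eef_pos: [533.8, -283.4, 183.0]
eef_rot: [2.563, 0.002, 1.64]
wrist_force: [0.6, -0.5, -2.5]
finger_gap: 17.7
finger_force: 59.8
```

Call:
{"fn": "jog_arm", "kwargs": {
  "commands": [
    {"dx":0,"dy":0,"dz":0,"ax":-0.2,"ay":0,"az":0,"gripper":1},
    {"dx":0,"dy":0,"dz":0,"ax":0,"ay":0,"az":0,"gripper":1},
    {"dx":0,"dy":0,"dz":0,"ax":0,"ay":0,"az":0,"gripper":1},
    {"dx":0,"dy":0,"dz":0,"ax":0,"ay":0,"az":0,"gripper":1},
    {"dx":0,"dy":0,"dz":0,"ax":0,"ay":0,"az":0,"gripper":1},
    {"dx":0,"dy":0,"dz":0,"ax":0,"ay":0,"az":0,"gripper":1}
  ]
}}

```text
clock: 13.28
eef_pos: [534.2, -283.0, 182.3]
eef_rot: [2.531, 0.0, 1.641]
wrist_force: [-0.5, -0.0, -2.5]
finger_gap: 17.4
finger_force: 59.8
```

```bash
python3 - <<'E'
from cell import manip,cams
import cv2,pickle
from h import *
s=manip.read_state();print({k:np.round(s[k],3) for k in("clock","eef_pos","eef_rot","joints","wrist_force","finger_gap")})
d={n:cams.camera(n) for n in("top","side")};pickle.dump(d,open("c4.pkl","wb"))
im=np.hstack([cv2.resize(d["side"]["image"][200:480,200:480],(400,400)),cv2.resize(d["top"]["image"][180:400,360:580],(400,400))])
cv2.imwrite("pics/a4.png",im[:,:,::-1])
E
```

```text
{'clock': np.float64(13.275), 'eef_pos': array([ 534.151, -283.014,  182.262]), 'eef_rot': array([2.531, 0.   , 1.641]), 'joints': array([-0.729,  0.237,  1.796,  0.637,  0.762, -1.191]), 'wrist_force': array([-0.546, -0.006, -2.539]), 'finger_gap': np.float64(17.438)}
```

View pics/a4.png

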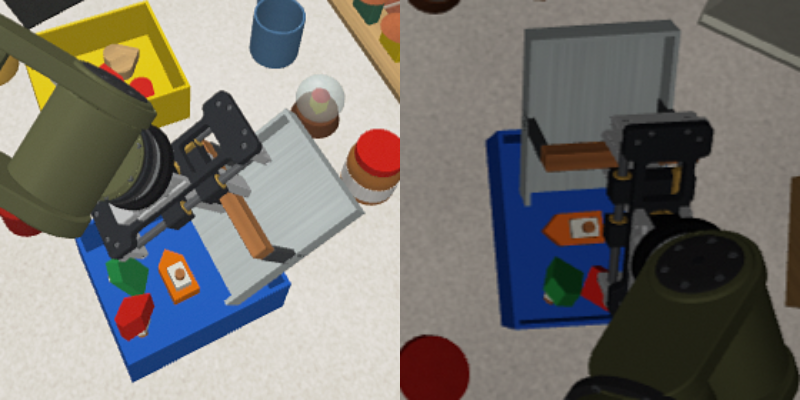

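All three boats are in the blue bin (side view: green (127,275), red (135,315), orange (178,275)) and the tray is empty. Next I'll raise it, level it, and re-measure the now-bare mat.

Call:
{"fn": "jog_arm", "kwargs": {
  "commands": [
    {"dx":0,"dy":0.1,"dz":-0.15,"ax":0,"ay":0,"az":0,"gripper":1},
    {"dx":0,"dy":0.25,"dz":-0.36,"ax":0,"ay":0,"az":0,"gripper":1},
    {"dx":0,"dy":0.25,"dz":-0.36,"ax":0,"ay":0,"az":0,"gripper":1},
    {"dx":0,"dy":0.25,"dz":-0.36,"ax":0,"ay":0,"az":0,"gripper":1},
    {"dx":0,"dy":0,"dz":0,"ax":0.5,"ay":0,"az":0,"gripper":1},
    {"dx":0,"dy":0,"dz":0,"ax":0.75,"ay":0,"az":0,"gripper":1},
    {"dx":0,"dy":0,"dz":0,"ax":0.75,"ay":0,"az":0,"gripper":1},
    {"dx":0,"dy":0,"dz":0,"ax":0.75,"ay":0,"az":0,"gripper":1},
    {"dx":0,"dy":0,"dz":0,"ax":0.75,"ay":0,"az":0,"gripper":1},
    {"dx":0,"dy":0,"dz":0,"ax":0,"ay":0,"az":0,"gripper":1}
  ]
}}

```text
clock: 14.62
eef_pos: [534.8, -282.7, 242.3]
eef_rot: [3.141, 0.0, 1.642]
wrist_force: [-0.3, 0.7, -3.0]
finger_gap: 17.6
finger_force: 59.8
```

```bash
python3 - <<'E'
from cell import manip
from h import *
s=manip.read_state();print({k:np.round(s[k],3) for k in("clock","eef_pos","eef_rot","joints")})
d=pickle.load(open("c4.pkl","rb"))
np.set_printoptions(precision=1,suppress=True)
Q={}
for n,roi in(("top",(230,375,95,225)),("side",(100,225,150,320))):
    c=d[n];V=c["image"].max(2);R=np.zeros(V.shape,bool);R[roi[0]:roi[1],roi[2]:roi[3]]=1
    h=rect(R&(V<50));b=cv2.boxPoints(cv2.minAreaRect(h));q=cv2.approxPolyDP(h,5,True)[:,0]
    P=np.array([onz(c,*p,4) for p in q]);print(n,q.tolist(),P,P.mean(0))
E
```

```text
{'clock': np.float64(14.625), 'eef_pos': array([ 534.798, -282.736,  242.268]), 'eef_rot': array([3.141, 0.   , 1.642]), 'joints': array([-0.547,  0.405,  1.314,  0.   ,  1.423, -0.618])}
top [[194, 239], [217, 341], [127, 364], [107, 261]] [[592.8 232.    4. ]
 [392.4 177.    4. ]
 [345.6 349.2   4. ]
 [545.5 402.9   4. ]] [469.1 290.3   4. ]
side [[255, 142], [292, 181], [219, 219], [184, 175]] [[542.8 397.1   4. ]
 [586.7 228.9   4. ]
 [391.8 176.8   4. ]
 [345.4 345.9   4. ]] [466.7 287.2   4. ]
```

Call:
{"fn": "jog_arm", "kwargs": {
  "commands": [
    {"dx":0.3,"dy":-0.065,"dz":0,"ax":0,"ay":0,"az":0,"gripper":1},
    {"dx":0.6,"dy":-0.065,"dz":0,"ax":0,"ay":0,"az":0,"gripper":1},
    {"dx":0.9,"dy":-0.065,"dz":0,"ax":0,"ay":0,"az":0,"gripper":1},
    {"dx":0.9,"dy":-0.065,"dz":0,"ax":0,"ay":0,"az":0,"gripper":1},
    {"dx":0.9,"dy":-0.065,"dz":0,"ax":0,"ay":0,"az":0,"gripper":1},
    {"dx":0.9,"dy":-0.065,"dz":0,"ax":0,"ay":0,"az":0,"gripper":1},
    {"dx":0.9,"dy":-0.065,"dz":0,"ax":0,"ay":0,"az":0,"gripper":1},
    {"dx":0.9,"dy":-0.065,"dz":0,"ax":0,"ay":0,"az":0,"gripper":1},
    {"dx":0.9,"dy":-0.065,"dz":0,"ax":0,"ay":0,"az":0,"gripper":1},
    {"dx":0.9,"dy":-0.065,"dz":0,"ax":0,"ay":0,"az":0,"gripper":1}
  ]
}}

```text
clock: 15.88
eef_pos: [483.9, 39.5, 242.5]
eef_rot: [3.139, -0.001, 1.64]
wrist_force: [0.4, 0.2, -3.0]
finger_gap: 17.8
finger_force: 59.8
```

Call:
{"fn": "jog_arm", "kwargs": {
  "commands": [
    {"dx":0.9,"dy":0,"dz":0,"ax":0,"ay":0,"az":0,"gripper":1},
    {"dx":0.9,"dy":0,"dz":0,"ax":0,"ay":0,"az":0,"gripper":1},
    {"dx":0.9,"dy":0,"dz":0,"ax":0,"ay":0,"az":0,"gripper":1},
    {"dx":0.9,"dy":0,"dz":0,"ax":0,"ay":0,"az":0,"gripper":1},
    {"dx":0.9,"dy":0,"dz":0,"ax":0,"ay":0,"az":0,"gripper":1},
    {"dx":0.9,"dy":0,"dz":0,"ax":0,"ay":0,"az":0,"gripper":1},
    {"dx":0.6,"dy":0,"dz":0,"ax":0,"ay":0,"az":0,"gripper":1},
    {"dx":0.28,"dy":0,"dz":0,"ax":0,"ay":0,"az":0,"gripper":1},
    {"dx":0,"dy":0,"dz":0,"ax":0,"ay":0,"az":-0.56,"gripper":1},
    {"dx":0,"dy":0,"dz":0,"ax":0,"ay":0,"az":-0.56,"gripper":1}
  ]
}}

```text
clock: 17.12
eef_pos: [467.2, 288.3, 242.4]
eef_rot: [3.141, -0.001, 1.839]
wrist_force: [-0.1, -0.1, -2.1]
finger_gap: 17.5
finger_force: 59.8
```

Call:
{"fn": "jog_arm", "kwargs": {
  "commands": [
    {"dx":0,"dy":0,"dz":0.3,"ax":0,"ay":0,"az":0,"gripper":1},
    {"dx":0,"dy":0,"dz":0.6,"ax":0,"ay":0,"az":0,"gripper":1},
    {"dx":0,"dy":0,"dz":0.6,"ax":0,"ay":0,"az":0,"gripper":1},
    {"dx":0,"dy":0,"dz":0.6,"ax":0,"ay":0,"az":0,"gripper":1},
    {"dx":0,"dy":0,"dz":0.5,"ax":0,"ay":0,"az":0,"gripper":1},
    {"dx":0,"dy":0,"dz":0.3,"ax":0,"ay":0,"az":0,"gripper":1},
    {"dx":0,"dy":0,"dz":0,"ax":0,"ay":0,"az":0,"gripper":1},
    {"dx":0,"dy":0,"dz":0,"ax":0,"ay":0,"az":0,"gripper":1}
  ]
}}

```text
clock: 18.12
eef_pos: [467.8, 289.0, 126.8]
eef_rot: [3.14, -0.0, 1.836]
wrist_force: [-0.3, 0.2, -2.8]
finger_gap: 17.8
finger_force: 59.8
```

```bash
python3 - <<'E'
from cell import manip,cams
import cv2,pickle
from h import *
s=manip.read_state();print({k:np.round(s[k],3) for k in("clock","eef_pos","eef_rot","joints","wrist_force","moment","finger_gap")})
d={n:cams.camera(n) for n in("top","side")};pickle.dump(d,open("c5.pkl","wb"))
im=np.hstack([cv2.resize(d["side"]["image"][80:230,160:310],(400,400)),cv2.resize(d["top"]["image"][220:380,80:240],(400,400))])
cv2.imwrite("pics/a5.png",im[:,:,::-1])
E
```

```text
{'clock': np.float64(18.125), 'eef_pos': array([467.773, 288.989, 126.774]), 'eef_rot': array([ 3.14 , -0.   ,  1.836]), 'joints': array([0.487, 0.385, 1.619, 0.   , 1.136, 0.222]), 'wrist_force': array([-0.257,  0.236, -2.807]), 'moment': array([-0.062,  0.011,  0.025]), 'finger_gap': np.float64(17.772)}
```

View pics/a5.png

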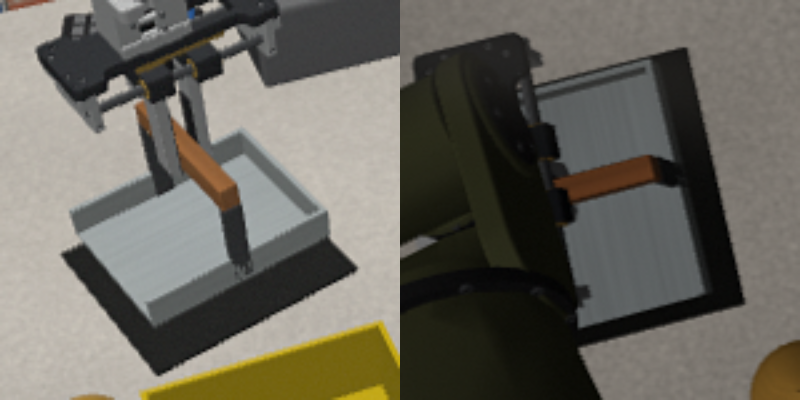

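The tray is level and lined up over the mat (mat corners at about (65,255), (160,375) and (355,265) in the side crop). I'll lower it gently.

Call:
{"fn": "jog_arm", "kwargs": {
  "commands": [
    {"dx":0,"dy":0,"dz":0.25,"ax":0,"ay":0,"az":0,"gripper":1},
    {"dx":0,"dy":0,"dz":0.25,"ax":0,"ay":0,"az":0,"gripper":1},
    {"dx":0,"dy":0,"dz":0.2,"ax":0,"ay":0,"az":0,"gripper":1},
    {"dx":0,"dy":0,"dz":0.1,"ax":0,"ay":0,"az":0,"gripper":1},
    {"dx":0,"dy":0,"dz":0.05,"ax":0,"ay":0,"az":0,"gripper":1},
    {"dx":0,"dy":0,"dz":0.04,"ax":0,"ay":0,"az":0,"gripper":1},
    {"dx":0,"dy":0,"dz":0.03,"ax":0,"ay":0,"az":0,"gripper":1},
    {"dx":0,"dy":0,"dz":0,"ax":0,"ay":0,"az":0,"gripper":1},
    {"dx":0,"dy":0,"dz":0,"ax":0,"ay":0,"az":0,"gripper":1}
  ]
}}

```text
clock: 19.35
eef_pos: [467.6, 289.0, 89.5]
eef_rot: [3.141, -0.0, 1.836]
wrist_force: [0.2, 0.2, -0.9]
finger_gap: 17.7
finger_force: 59.8
```

Call:
{"fn": "jog_arm", "kwargs": {
  "commands": [
    {"dx":0,"dy":0,"dz":0.02,"ax":0,"ay":0,"az":0,"gripper":1},
    {"dx":0,"dy":0,"dz":0,"ax":0,"ay":0,"az":0,"gripper":1},
    {"dx":0,"dy":0,"dz":0,"ax":0,"ay":0,"az":0,"gripper":1}
  ]
}}

```text
clock: 19.73
eef_pos: [467.6, 289.0, 89.4]
eef_rot: [3.141, -0.0, 1.836]
wrist_force: [-3.9, -2.1, 9.6]
finger_gap: 17.4
finger_force: 59.8
```

The tray is pressing lightly on the mat, so I'll release it and retreat upward.

Call:
{"fn": "jog_arm", "kwargs": {
  "commands": [
    {"dx":0,"dy":0,"dz":0,"ax":0,"ay":0,"az":0,"gripper":0.7},
    {"dx":0,"dy":0,"dz":0,"ax":0,"ay":0,"az":0,"gripper":0.5},
    {"dx":0,"dy":0,"dz":0,"ax":0,"ay":0,"az":0,"gripper":0.3},
    {"dx":0,"dy":0,"dz":0,"ax":0,"ay":0,"az":0,"gripper":0},
    {"dx":0,"dy":0,"dz":0,"ax":0,"ay":0,"az":0,"gripper":0},
    {"dx":0,"dy":0,"dz":0,"ax":0,"ay":0,"az":0,"gripper":0}
  ]
}}

```text
clock: 20.48
eef_pos: [467.5, 288.9, 88.4]
eef_rot: [-3.142, 0.0, 1.836]
wrist_force: [0.6, 0.1, -0.3]
finger_gap: 74.4
finger_force: 0.0
```

Call:
{"fn": "jog_arm", "kwargs": {
  "commands": [
    {"dx":0,"dy":0,"dz":-0.3,"ax":0,"ay":0,"az":0,"gripper":0},
    {"dx":0,"dy":0,"dz":-0.6,"ax":0,"ay":0,"az":0,"gripper":0},
    {"dx":0,"dy":0,"dz":-0.8,"ax":0,"ay":0,"az":0,"gripper":0},
    {"dx":0,"dy":0,"dz":-0.8,"ax":0,"ay":0,"az":0,"gripper":0},
    {"dx":0,"dy":0,"dz":-0.8,"ax":0,"ay":0,"az":0,"gripper":0},
    {"dx":0,"dy":0,"dz":-0.3,"ax":0,"ay":0,"az":0,"gripper":0},
    {"dx":0,"dy":0,"dz":0,"ax":0,"ay":0,"az":0,"gripper":0}
  ]
}}

```text
clock: 21.35
eef_pos: [467.5, 288.9, 232.7]
eef_rot: [3.141, -0.0, 1.836]
wrist_force: [0.3, -1.0, -0.3]
finger_gap: 94.0
finger_force: 0.0
```

```bash
python3 - <<'E'
from cell import manip,cams
import cv2,pickle
from h import *
s=manip.read_state();print({k:np.round(s[k],3) for k in("clock","eef_pos","wrist_force","finger_gap")})
c=cams.camera("side");cv2.imwrite("pics/a6.png",c["image"][:,:,::-1])
E
```

```text
{'clock': np.float64(21.35), 'eef_pos': array([467.544, 288.94 , 232.73 ]), 'wrist_force': array([ 0.288, -1.002, -0.279]), 'finger_gap': np.float64(94.019)}
```

View pics/a6.png

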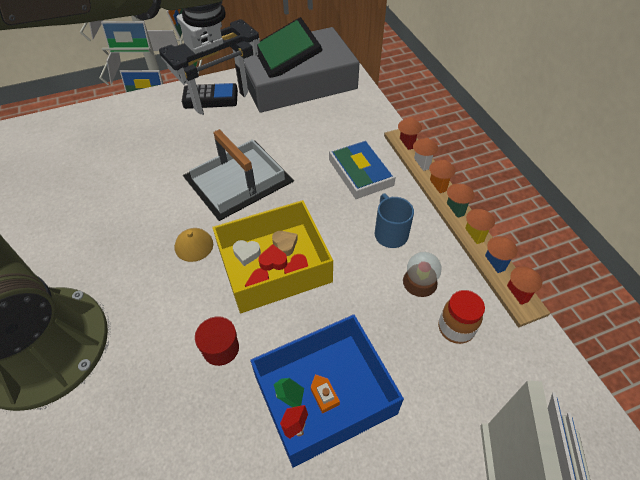

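The empty tray is centred on its mat at (238,178), the three boats are in the blue bin at about (290,390), (293,422) and (325,392), the bystanders are in place and the gripper is clear.

```bash
python3 -c "
from cell import job
print(job.sign_off())"
```

```text
the job is handed in; nothing more can be done
None
```

The job is handed in: all three boats are in the blue bin, the empty tray is back square on its mat and released, and the other goods look undisturbed; sign-off returned no verdict.

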